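# Fetch the hemmed-in tin for weighing

### The arm

A 7-joint arm with a two-finger parallel gripper is mounted at the origin on the work surface. World frame = base frame: x ahead of the robot, y to its left, z up, the work surface at z = 0. Lengths are in m, angles in rad, forces in N, time in s.
With the tool pointing down it reaches from about 0.4 to 0.85 m from the base axis. Payload 6.9 kg.
Tool frame: the origin (TCP) lies midway between the tips of the shut fingers; the grasp point (between the pads) lies 19 mm behind it (arm.grip_point_offset is the distance from the TCP to the grasp point, in m); z points along the fingers, y is the line along which they close (so a half turn about z gives the same grasp; the last joint's range is limited). The gripper opens to 85 mm and grips with 20 to 120 N. Pads are 22 mm wide; open, the fingers measure 114 mm over their backs; the gripper's body (76 mm by 85 mm) begins 54 mm behind the grasp point. The pads swing forward as they close: fully open they stand 13 mm farther back than shut.
Start: joints at [1.327, 0.507, -0.238, 1.5, 0.126, 1.149, -0.155], TCP at [0.214, -0.587, 0.231] pointing down, gripper open.
Joint ranges: [-3.08, 3.08], [-0.24, 2.05], [-1.43, 1.35], [0, 2.5], [-1.52, 4.66], [0.17, 1.96], [-2.89, 2.89]. Speed limits (rad/s): [2.39, 2.39, 3.14, 3.14, 3.14, 3.14, 3.14].

### API

Orientations are given as a unit quaternion [x, y, z, w].
In Python, from rig import arm, cams gives the robot as it stands. The module is installed in compiled form; this text tells all that it offers.
- The arm moves only by the shell command python3 -m jog 'ROWS' [OPENING] [FORCE]. ROWS is JSON, a list of rows, each a list of 2 entries, a list of its own where there are three numbers: the shift along the tool's x, y, z in m, then the turn, a rotation vector about the tool's x, y, z in rad. In form: [[[tx, ty, tz], [ax, ay, az]], ...]. A call has 1 to 12 rows; each row is the pose to reach, as a shift and turn from the pose commanded when the call began, along the tool's axes at that moment; what a row does not reach only later rows make up. A row lasts 1/8 s, in which the tool goes at most 62.5 mm and 10.7 degrees, less where a joint would pass 70% of its speed; a pose out of reach is approached as far as the arm can. A call with a gripper value outside its range is refused whole. OPENING is the finger opening in m, from 0 to 0.0854, set as the call begins (- or left out, the last holds). The fingers move at their own pace and stop on an object; FORCE is the grip in N (left out, the last holds). Time passes only in rows, so rows that repeat a pose let the fingers close. It gives the time, the measured TCP pose, the force, the opening and the grip force at its end, in the units of the state.
- arm.get_obs(): the state, without advancing time (a new reading comes with each control period).
- cams.get_image(name): name is "scene" or "top" or "wrist"; returns the picture (384x512x3 uint8, red, green, blue); there is no depth.
- cams.get_calibration(name): a dict with "K" (3x3 intrinsics, pixels), "extrinsics" (4x4, takes a point from world to camera coordinates); the wrist camera has in their place "hand_eye" (4x4, takes a point from camera to tool coordinates, whose origin is the TCP and whose axes are the flange's). Camera axes: x right, y down, z forward; pixel columns grow to the right and rows downward; lengths in m; the calibration is good to about 2 mm. A picture is of the moment at which its call begins: read the wrist's pose just before it. get_calibration takes no time and is no camera call.
- arm.hand_in(): hands the job in; it is judged then, once.
The state is a dict: "clock": time; "joints": joint angles; "qd": joint speeds; "joint_torque": joint torques, N m; "eef_pos": TCP position; "eef_rot": TCP orientation; "force": force on the tool from outside, world axes, zero at the start; "ft_torque": the same for the moment, N m; "width": opening from 0.0 (shut) to 1.0 (fully open); "finger_force": force on a finger pad.
Only numpy, scipy, OpenCV 4.12 (cv2) and the standard library are available. Lean on these libraries where they do the work, as an engineer would, in place of code of your own. Each camera call takes 0.05 s, during which the arm holds its last target. There are 200 camera calls.

### The job

The low round tin at the back of the cardboard tray carton is due for a weight check, but three tall goods hem it in: a ribbed tin, a canister and a screw-top jar. Stand all three on the steel tray at the side, then take the low round tin out and lower it, without dropping it, onto the middle of the scale's pan, lid up. After that stand each of the three back in its own place in the carton, where it was at the start; keep everything upright and leave the two other low goods in the carton alone.

Things in the scene. Friction and masses are not known exactly. Their poses are not given: they have to be found in the camera images.
- ribbed_tin_center (a point): Tall plain steel food tin with ribbed sides and a ring-pull lid: cylinder, diameter 66 mm, height 112 mm, 0.4 kg. Point at its centre, 56 mm above its underside; z is up along its axis. Its place at the start is where it has to go back to. It, the canister and the jar stand left of, right of and in front of the low round tin; which is where varies.
- canister_center (a point): Tall cardboard canister with a white plastic over-cap, the tallest of the goods: cylinder, diameter 66 mm (67 at the cap), height 135 mm, 0.33 kg. Point at its centre, 67.5 mm above its underside; z up along its axis. Its start place is where it has to go back to.
- jar_center (a point): Green glass jar with a steel screw lid: body diameter 62 mm up to 95 mm high, then a shoulder and a lid of diameter 55 mm, total height 120 mm, 0.42 kg. Point on its axis half-way up, 60 mm above its underside; z up. Its start place is where it has to go back to.
- low_tin_center (a point): The tin to be weighed: low round steel tin with a ring-pull lid, diameter 66 mm, height 38 mm, 0.16 kg, standing in the middle of the carton's back row, about 4 mm from the back wall. Point at its centre, 19 mm above its underside; z up along its axis. The gaps to the tall goods around it (about 12 mm at left and right, 5 to 7 mm in front) are too narrow for fingers, and these goods stand far higher than it.
- oblong_tin_center (a point): Flat oblong aluminium tin, 50 x 72 mm, 28 mm high, in a front corner of the carton. Stays where it is. Point at its centre, 14 mm above its underside.
- small_box_center (a point): Small white paper box, 48 x 64 mm, 36 mm high, in the other front corner of the carton. Stays where it is. Point at its centre, 18 mm above its underside.
- carton: Low corrugated tray carton, fixed: 160 mm along its x, 250 mm along its y; board 5 mm, so goods stand 5 mm above the table. Walls 45 mm high, middle of the front wall 28 mm. Origin under its centre at table height; +x to its back wall, +y to its left. Back row at x = 35 mm (y = 78, 0, -78), front tall one at x = -36, y = 0, low goods at x = -46, y = 80 and -80, all within a few mm.
- tray: Empty shallow steel tray, the side area, fixed. 180 mm along its x, 270 mm along its y, rim 18 mm high and 3 mm thick, floor 3 mm thick. Origin under the centre of its floor, at table height; z up.
- scale_pan (a point): Bench scale, fixed, white housing 215 x 180 mm with a display at the front; square-cornered steel pan, 145 mm along x and 165 mm along y, does not give. Point at the centre of the pan's top face, 50 mm above the table; z up.
Mind the look-alikes: they are no part of the job. Leave any yellow look-alike of the part that bears low_tin_center alone.

How it is judged:
By the outcome, as a careful person would: the job done as asked, in the order asked, and still so for the second after the job is handed in, with the robot touching nothing.
It also fails if it takes over 149 s, if anything falls off the work surface, if the arm or the gripper's body presses on something with over 40 N, if the wrist force passes 120 N, or if a joint passes its speed limit or range.

## Working session

There is one attempt and no reset: what is moved stays moved. The work goes in short steps, Python scripts to look and compute and a shell command to move; the robot and the scene stay as the last step left them, time stands still between calls to the robot, and variables do not carry over. Pictures are saved under pics/ and viewed, at most 14 in all, crops included, and the job is handed in when it is done.

```bash
mkdir -p pics
python3 - <<'E'
from rig import arm,cams
import cv2,numpy as np
np.set_printoptions(precision=4,suppress=True)
o=arm.get_obs();print(o)
for n in("top","scene"):
    im=cams.get_image(n);cv2.imwrite(f"pics/{n}0.png",im[:,:,::-1]);c=cams.get_calibration(n);print(n,c)
print(cams.get_calibration("wrist"), arm.grip_point_offset)
a=cv2.imread("pics/top0.png")
cv2.imwrite("pics/top0b.png",cv2.resize(a,(800,600),interpolation=cv2.INTER_CUBIC))
E
```

```text
{'clock': 0.0, 'joints': array([ 1.3265,  0.5083, -0.2375,  1.5012,  0.1257,  1.1489, -0.1548]), 'qd': array([ 0.0001, -0.0001,  0.0015, -0.0001, -0.0016, -0.0004,  0.0007]), 'joint_torque': array([  0.0006, -62.058 ,  -2.1868, -24.9652,   0.0126,   0.0121,
         0.0001]), 'eef_pos': array([ 0.214 , -0.5867,  0.2304]), 'eef_rot': array([ 0.9847,  0.174 , -0.0002, -0.0009]), 'force': array([ 0.422 ,  0.0401, -0.4266]), 'ft_torque': array([-0.0025, -0.0562,  0.0159]), 'finger_force': 0.0, 'width': 0.9986744790938441}
top {'K': array([[434.0413,   0.    , 253.2294],
       [  0.    , 434.0413, 186.8469],
       [  0.    ,   0.    ,   1.    ]]), 'extrinsics': array([[-0.0026, -0.9999,  0.0099, -0.0194],
       [-0.9918,  0.0013, -0.1279,  0.4665],
       [ 0.1279, -0.0101, -0.9917,  1.139 ],
       [ 0.    ,  0.    ,  0.    ,  1.    ]])}
scene {'K': array([[481.7208,   0.    , 255.5029],
       [  0.    , 481.7208, 189.0179],
       [  0.    ,   0.    ,   1.    ]]), 'extrinsics': array([[ 0.829 ,  0.5591,  0.0131, -0.3657],
       [ 0.4815, -0.7016, -0.5254, -0.1766],
       [-0.2845,  0.4418, -0.8508,  1.7839],
       [ 0.    ,  0.    ,  0.    ,  1.    ]])}
{'K': array([[325.5502,   0.    , 253.3526],
       [  0.    , 325.5502, 191.5556],
       [  0.    ,   0.    ,   1.    ]]), 'hand_eye': array([[ 0.0006, -0.956 , -0.2935,  0.0741],
       [ 1.    ,  0.0003,  0.0011,  0.0006],
       [-0.0009, -0.2935,  0.956 , -0.142 ],
       [ 0.    ,  0.    ,  0.    ,  1.    ]])} 0.0187
```

View pics/top0b.png

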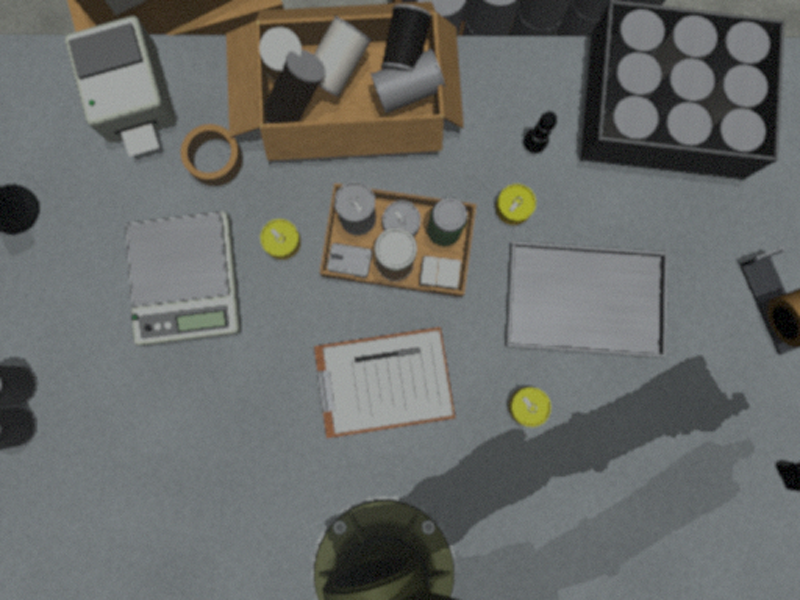

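View pics/scene0.png

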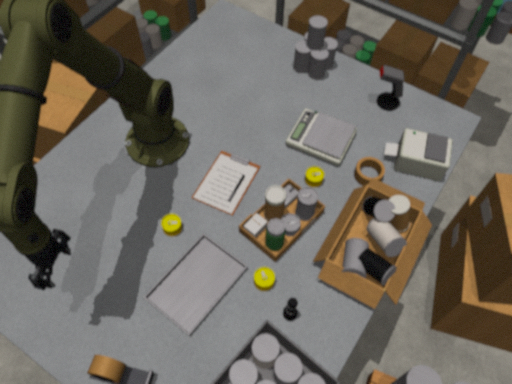

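The top view shows, in 800x600 pixels, the carton centred near (398,240). The ribbed tin is back-left at (355,205), the jar is right at (448,218) and the canister is in front at (396,248). The low tin is at (401,217), the tray at (586,298) and the scale pan at (180,258). The scene view agrees.

```bash
cat > h.py <<'E'
import numpy as np,cv2
from rig import arm,cams
from scipy.spatial.transform import Rotation as R
np.set_printoptions(precision=4,suppress=True)
def ray(cal,px,z,pose=None):
    K=cal["K"];px=np.atleast_2d(px).astype(float)
    d=np.c_[px,np.ones(len(px))]@np.linalg.inv(K).T
    if "extrinsics" in cal:
        E=cal["extrinsics"];T=np.linalg.inv(E)
    else:
        P=np.eye(4);P[:3,:3]=R.from_quat(pose[1]).as_matrix();P[:3,3]=pose[0];T=P@cal["hand_eye"]
    d=d@T[:3,:3].T;o=T[:3,3]
    return (o+d*((z-o[2])/d[:,2])[:,None])[:,:2]
def proj(cal,p,pose=None):
    p=np.atleast_2d(p)
    if "extrinsics" in cal: E=cal["extrinsics"]
    else:
        P=np.eye(4);P[:3,:3]=R.from_quat(pose[1]).as_matrix();P[:3,3]=pose[0];E=np.linalg.inv(P@cal["hand_eye"])
    c=p@E[:3,:3].T+E[:3,3];u=c@cal["K"].T
    return u[:,:2]/u[:,2:]
E
python3 - <<'E'
from h import *
c=cams.get_calibration("top")
s=1.5625
def w(x,y,z):return ray(c,[[x/s,y/s]],z)[0]
print("carton",[w(*p,.045) for p in((335,186),(475,205),(463,294),(322,277))])
print("tray",[w(*p,.018) for p in((511,244),(664,254),(662,354),(507,347))])
print("pan",[w(*p,.05) for p in((127,220),(225,213),(234,300),(131,306))])
print("ribbed",w(355,204,.117),"can",w(396,248,.14),"jar",w(449,215,.125),"low",w(401,217,.043))
a=cv2.imread("pics/top0.png")
cv2.imwrite("pics/c1.png",cv2.resize(a[110:200,195:315],(800,600),interpolation=cv2.INTER_CUBIC))
b=np.hstack([a[120:230,70:165],a[145:235,315:435].copy() if 0 else a[140:250,315:435]])
cv2.imwrite("pics/c2.png",cv2.resize(b,None,fx=3.7,fy=3.7,interpolation=cv2.INTER_CUBIC))
E
```

```text
carton [array([0.65  , 0.0846]), array([ 0.6162, -0.158 ]), array([ 0.4609, -0.1348]), array([0.4904, 0.1054])]
tray [array([ 0.5529, -0.2237]), array([ 0.5348, -0.4933]), array([ 0.3593, -0.4804]), array([ 0.372 , -0.2124])]
pan [array([0.5886, 0.4392]), array([0.6009, 0.2723]), array([0.4506, 0.2528]), array([0.4406, 0.4254])]
ribbed [0.5991 0.0461] can [ 0.522  -0.0199] jar [ 0.5788 -0.1054] low [ 0.5955 -0.0297]
```

View pics/c1.png

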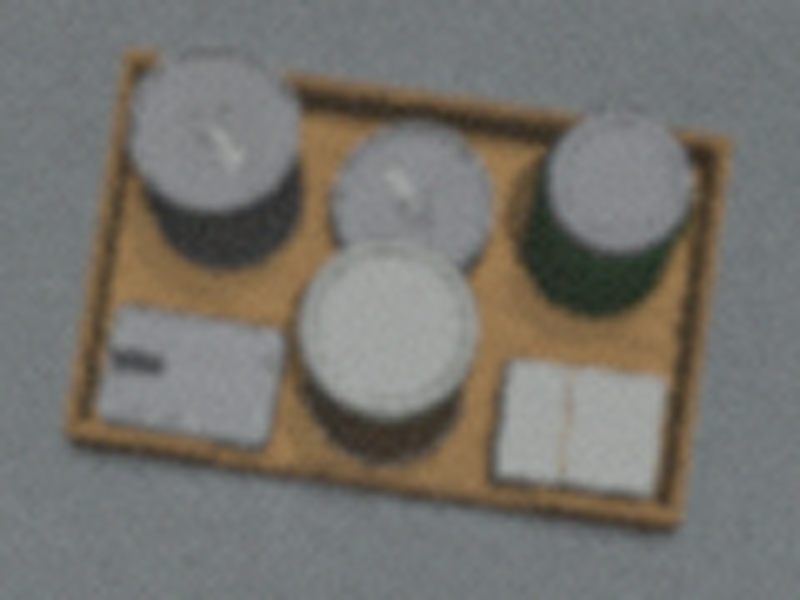

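View pics/c2.png

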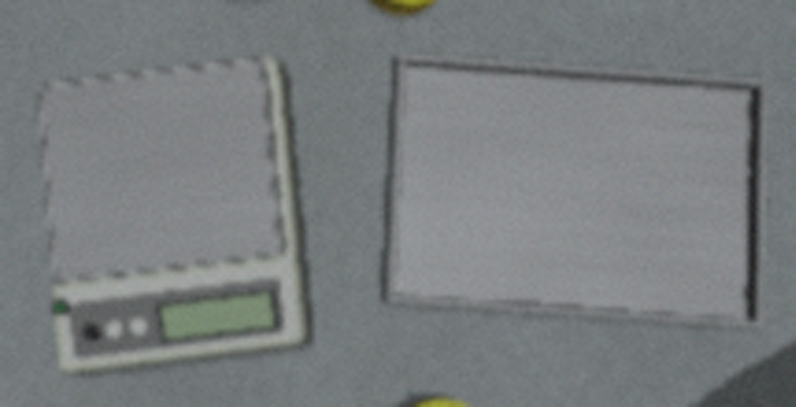

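The crops show these positions:
- **Carton crop:** lid centres are ribbed (216,131), jar (620,180), canister (389,330) and low tin (412,200). Rim corners are (128,50), (731,137), (682,522) and (68,440).
- **Second crop:** pan corners are (43,88), (267,60), (284,255) and (55,282). Tray corners are (395,58), (762,83), (757,320) and (383,300).

Run:
```python
from h import *
c=cams.get_calibration("top")
def w(P,s,o,z):return ray(c,(np.array(P)+.5)/s-.5+np.array(o),z)
C=w([(128,50),(731,137),(682,522),(68,440)],20/3,(195,110),.045)
T=w(np.array([(395,58),(762,83),(757,320),(383,300)])-[351.5,0],3.7,(315,140),.018)
P=w([(43,88),(267,60),(284,255),(55,282)],3.7,(70,120),.05)
for n,q in(("carton",C),("tray",T),("pan",P)):
    l=q[0]+q[3]-q[1]-q[2]; # left dir
    print(n,q.mean(0),"yaw",np.degrees(np.arctan2(-l[0],l[1])),np.linalg.norm(q-np.roll(q,1,0),axis=1))
l=C[0]+C[3]-C[1]-C[2];a=np.arctan2(-l[0],l[1]);M=np.array([[np.cos(a),-np.sin(a)],[np.sin(a),np.cos(a)]])
for n,p,z in(("rib",(216,131),.117),("jar",(620,180),.125),("can",(389,330),.14),("low",(412,200),.043)):
    q=w([p],20/3,(195,110),z)[0];print(n,q,"in carton",M.T@(q-C.mean(0)))
for n,q in(("rib",(.035,.078)),("low",(.035,0)),("jar",(.035,-.078)),("can",(-.036,0))):print(n,C.mean(0)+M@q)
```

```text
carton [ 0.5578 -0.0249] yaw -8.087184417696285 [0.1621 0.2477 0.1592 0.2474]
tray [ 0.4569 -0.352 ] yaw -3.5850234779376917 [0.1801 0.2737 0.1762 0.2735]
pan [0.521  0.3507] yaw 7.036349937434636 [0.1417 0.162  0.1433 0.1629]
rib [0.6025 0.0467] in carton [0.0342 0.0772]
jar [ 0.5815 -0.106 ] in carton [ 0.0348 -0.0769]
can [ 0.5211 -0.0186] in carton [-0.0372  0.0011]
low [ 0.5936 -0.029 ] in carton [0.0359 0.001 ]
rib [0.6035 0.0474]
low [ 0.5925 -0.0298]
jar [ 0.5815 -0.1071]
can [ 0.5222 -0.0199]
```

```bash
cat > plan.py <<'E'
import sys
from h import *
# args: x,y,z,yawdeg ... ; prints shift/turn of each from the present pose
o=arm.get_obs();r=R.from_quat(o["eef_rot"]);p=o["eef_pos"]
x=r.apply([1,0,0]);print("now",p,"yaw",np.degrees(np.arctan2(x[1],x[0])),"w",o["width"],"t",o["clock"])
for a in sys.argv[1:]:
    v=[float(t) for t in a.split(",")]
    t=R.from_euler("z",v[3],degrees=True)*R.from_euler("x",180,degrees=True)
    print(a,"shift",np.round(r.inv().apply(np.array(v[:3])-p),4),"turn",np.round((r.inv()*t).as_rotvec(),4))
E
python3 plan.py .3,-.5,.3,40 .523,-.019,.27,82 .523,-.019,.097,82
```

```text
now [ 0.2139 -0.5868  0.2305] yaw 20.041231337344584 w 0.9991797528891457 t 0.1
.3,-.5,.3,40 shift [ 0.1106 -0.0521 -0.0694] turn [-0.0016 -0.0002 -0.3483]
.523,-.019,.27,82 shift [ 0.4849 -0.4275 -0.0388] turn [-0.0014 -0.0008 -1.0814]
.523,-.019,.097,82 shift [ 0.4849 -0.4273  0.1342] turn [-0.0014 -0.0008 -1.0814]
```

```bash
python3 -m jog '[[[0.055,-0.026,-0.035],[0,0,-0.17]],[[0.11,-0.052,-0.07],[0,0,-0.35]],[[0.15,-0.09,-0.07],[0,0,-0.52]],[[0.19,-0.13,-0.07],[0,0,-0.7]],[[0.23,-0.17,-0.07],[0,0,-0.85]],[[0.27,-0.21,-0.06],[0,0,-1.0]],[[0.485,-0.428,-0.039],[0,0,-1.08]],[[0.485,-0.428,-0.039],[0,0,-1.08]],[[0.485,-0.428,-0.039],[0,0,-1.08]],[[0.485,-0.428,-0.039],[0,0,-1.08]],[[0.485,-0.428,-0.039],[0,0,-1.08]],[[0.485,-0.428,-0.039],[0,0,-1.08]]]' 0.085 40
python3 - <<'E'
from h import *
o=arm.get_obs();pose=(o["eef_pos"],o["eef_rot"]);print(o["eef_pos"],o["joints"])
im=cams.get_image("wrist")[:,:,::-1].copy();c=cams.get_calibration("wrist")
cv2.imwrite("pics/w0.png",im)
t=np.linspace(0,6.28,60)
for x,y,z,r in((.6025,.0467,.117,.033),(.5815,-.106,.125,.0275),(.5211,-.0186,.14,.0335),(.5936,-.029,.043,.033)):
    q=proj(c,np.c_[x+r*np.cos(t),y+r*np.sin(t),z+0*t],pose).astype(np.int32);cv2.polylines(im,[q],True,(0,0,255),1)
cv2.imwrite("pics/w0b.png",im)
np.savez("w0.npz",p=pose[0],r=pose[1])
E
```

```text
clock: 1.6
eef_pos: [0.5238, -0.0132, 0.27]
eef_rot: [0.752, 0.659, 0.001, -0.001]
force: [-0.6, -0.9, -0.3]
width: 0.998
finger_force: 0.0
[ 0.5238 -0.0132  0.27  ] [ 0.4637  0.3687 -0.691   1.6956  0.2491  1.1676 -0.4251]
```

View pics/w0b.png

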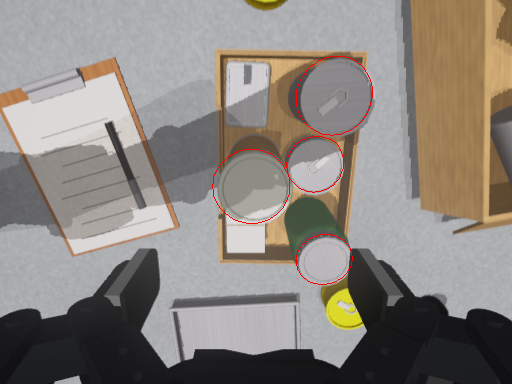

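The wrist view shows the four drawn lid circles lying on the lids to within 1–2 px: canister (252,186), ribbed tin (334,96), jar (324,260) and low tin (315,164). The positions are good, so I descend on the canister.

```bash
python3 plan.py .521,-.0187,.2,82 .521,-.0187,.097,82
```

```text
now [ 0.5232 -0.0164  0.2698] yaw 82.20475342489084 w 0.9953888965162705 t 1.65
.521,-.0187,.2,82 shift [-0.0026 -0.0018  0.0698] turn [-0.0011 -0.0008  0.0036]
.521,-.0187,.097,82 shift [-0.0027 -0.0017  0.1728] turn [-0.0011 -0.0008  0.0036]
```

```bash
python3 -m jog '[[[0,-0.002,0.02],[0,0,0]],[[0,-0.002,0.05],[0,0,0]],[[0,-0.002,0.08],[0,0,0]],[[0,-0.002,0.11],[0,0,0]],[[0,-0.002,0.14],[0,0,0]],[[0,-0.002,0.16],[0,0,0]],[[0,-0.002,0.172],[0,0,0]],[[0,-0.002,0.172],[0,0,0]],[[0,-0.002,0.172],[0,0,0]]]'
python3 plan.py .521,-.0187,.097,82
```

```text
clock: 2.78
eef_pos: [0.5216, -0.0189, 0.099]
eef_rot: [0.755, 0.655, 0.0, 0.0]
force: [0.1, -0.9, 0.3]
width: 0.997
finger_force: 0.0
now [ 0.5216 -0.0189  0.099 ] yaw 81.88892871005345 w 0.9973928378443767 t 2.775
.521,-.0187,.097,82 shift [ 0.0001 -0.0006  0.002 ] turn [ 0.0011 -0.     -0.0019]
```

Well aligned. Close and lift slightly.

```bash
python3 -m jog '[[[0,0,0],[0,0,0]],[[0,0,0],[0,0,0]],[[0,0,0],[0,0,0]],[[0,0,0],[0,0,0]],[[0,0,0],[0,0,0]],[[0,0,0],[0,0,0]],[[0,0,0],[0,0,0]],[[0,0,0],[0,0,0]]]' 0.04 40
python3 plan.py
```

```text
clock: 3.78
eef_pos: [0.5221, -0.0186, 0.0993]
eef_rot: [0.755, 0.656, 0.001, 0.001]
force: [1.0, -0.3, 6.9]
width: 0.766
finger_force: 43.2
now [ 0.5221 -0.0186  0.0993] yaw 81.91575422301881 w 0.7662423696105928 t 3.775
```

```bash
python3 -m jog '[[[0,0,-0.01],[0,0,0]],[[0,0,-0.03],[0,0,0]],[[0,0,-0.06],[0,0,0]],[[0,0,-0.09],[0,0,0]],[[0,0,-0.11],[0,0,0]],[[0,0,-0.11],[0,0,0]],[[0,0,-0.11],[0,0,0]]]'
python3 plan.py .452,-.437,.205,86.4 .452,-.437,.098,86.4
```

```text
clock: 4.65
eef_pos: [0.5204, -0.0188, 0.2075]
eef_rot: [0.755, 0.656, -0.001, -0.0]
force: [0.2, -0.1, -3.9]
width: 0.762
finger_force: 45.3
now [ 0.5204 -0.0188  0.2075] yaw 81.91571927153456 w 0.7619781824653804 t 4.65
.452,-.437,.205,86.4 shift [-0.4237 -0.0089  0.0027] turn [-0.0015  0.0003 -0.0783]
.452,-.437,.098,86.4 shift [-0.4236 -0.0087  0.1097] turn [-0.0015  0.0003 -0.0783]
```

```bash
python3 -m jog '[[[-0.02,0,0],[0,0,0]],[[-0.06,-0.001,0],[0,0,-0.01]],[[-0.105,-0.002,0],[0,0,-0.02]],[[-0.15,-0.003,0],[0,0,-0.03]],[[-0.195,-0.004,0],[0,0,-0.04]],[[-0.24,-0.005,0],[0,0,-0.05]],[[-0.285,-0.006,0],[0,0,-0.06]],[[-0.33,-0.007,0],[0,0,-0.07]],[[-0.37,-0.008,0],[0,0,-0.078]],[[-0.405,-0.009,0],[0,0,-0.078]],[[-0.424,-0.009,0],[0,0,-0.078]],[[-0.424,-0.009,0],[0,0,-0.078]]]'
python3 -m jog '[[[0,0,0],[0,0,0]],[[0,0,0.02],[0,0,0]],[[0,0,0.045],[0,0,0]],[[0,0,0.07],[0,0,0]],[[0,0,0.09],[0,0,0]],[[0,0,0.1],[0,0,0]],[[0,0,0.105],[0,0,0]],[[0,0,0.105],[0,0,0]],[[0,0,0.105],[0,0,0]]]'
python3 plan.py .452,-.437,.098,86.4
```

```text
clock: 6.15
eef_pos: [0.452, -0.4376, 0.207]
eef_rot: [0.73, 0.684, 0.0, -0.001]
force: [-0.1, 0.2, -2.6]
width: 0.761
finger_force: 45.3
clock: 7.28
eef_pos: [0.4531, -0.4372, 0.1041]
eef_rot: [0.729, 0.684, 0.0, 0.001]
force: [-0.6, 0.2, -3.4]
width: 0.765
finger_force: 45.3
now [ 0.4531 -0.4372  0.1041] yaw 86.39130283322999 w 0.7645525386943958 t 7.275
.452,-.437,.098,86.4 shift [ 0.0002 -0.0011  0.0061] turn [ 0.001   0.0007 -0.0002]
```

```bash
python3 -m jog '[[[0,0,0.003],[0,0,0]],[[0,0,0.005],[0,0,0]],[[0,0,0.005],[0,0,0]],[[0,0,0.005],[0,0,0]]]'
```

```text
clock: 7.78
eef_pos: [0.4526, -0.4371, 0.0983]
eef_rot: [0.729, 0.684, 0.0, -0.0]
force: [-0.1, -0.5, -3.1]
width: 0.761
finger_force: 45.3
```

```bash
python3 -m jog '[[[0,0,0.001],[0,0,0]],[[0,0,0.002],[0,0,0]],[[0,0,0.002],[0,0,0]],[[0,0,0.002],[0,0,0]]]'
```

```text
clock: 8.28
eef_pos: [0.4528, -0.4374, 0.0973]
eef_rot: [0.729, 0.684, -0.0, 0.001]
force: [-2.1, 0.6, 5.1]
width: 0.766
finger_force: 45.5
```

```bash
python3 -m jog '[[[0,0,0],[0,0,0]],[[0,0,0],[0,0,0]],[[0,0,0],[0,0,0]],[[0,0,0],[0,0,0]],[[0,0,-0.02],[0,0,0]],[[0,0,-0.06],[0,0,0]],[[0,0,-0.1],[0,0,0]],[[0,0,-0.12],[0,0,0]]]' 0.085
python3 plan.py .602,.0467,.215,82 .602,.0467,.076,82
```

```text
clock: 9.28
eef_pos: [0.4534, -0.4374, 0.2187]
eef_rot: [0.729, 0.685, 0.0, 0.001]
force: [-0.0, -0.0, -1.0]
width: 0.996
finger_force: 0.0
now [ 0.4534 -0.4374  0.2187] yaw 86.39376873468626 w 0.9961074883899592 t 9.275
.602,.0467,.215,82 shift [0.4925 0.1178 0.0032] turn [0.0025 0.0016 0.0767]
.602,.0467,.076,82 shift [0.4927 0.1175 0.1422] turn [0.0025 0.0016 0.0767]
```

```bash
python3 -m jog '[[[0.04,0.01,0],[0,0,0.01]],[[0.09,0.022,0],[0,0,0.02]],[[0.14,0.034,0],[0,0,0.03]],[[0.19,0.046,0],[0,0,0.04]],[[0.24,0.058,0],[0,0,0.05]],[[0.29,0.07,0],[0,0,0.06]],[[0.34,0.082,0],[0,0,0.07]],[[0.39,0.094,0],[0,0,0.077]],[[0.44,0.106,0],[0,0,0.077]],[[0.475,0.114,0],[0,0,0.077]],[[0.4925,0.118,0.003],[0,0,0.077]],[[0.4925,0.118,0.003],[0,0,0.077]]]'
python3 -m jog '[[[0,0,0],[0,0,0]],[[0,0,0],[0,0,0]]]'
python3 plan.py .602,.0467,.076,82
```

```text
clock: 10.78
eef_pos: [0.6012, 0.0475, 0.2128]
eef_rot: [0.754, 0.657, -0.0, -0.0]
force: [0.3, -0.5, -0.1]
width: 0.994
finger_force: 0.0
clock: 11.02
eef_pos: [0.6013, 0.0449, 0.2132]
eef_rot: [0.756, 0.655, -0.0, 0.0]
force: [0.0, -1.0, 0.2]
width: 0.996
finger_force: 0.0
now [0.6013 0.0449 0.2132] yaw 81.8274518107909 w 0.9957894705040415 t 11.025
.602,.0467,.076,82 shift [0.002  0.0004 0.1372] turn [-0.0001  0.0009 -0.003 ]
```

```bash
python3 -m jog '[[[0.001,0,0.02],[0,0,0]],[[0.001,0,0.05],[0,0,0]],[[0.001,0,0.08],[0,0,0]],[[0.001,0,0.105],[0,0,0]],[[0.001,0,0.125],[0,0,0]],[[0.001,0,0.137],[0,0,0]],[[0.001,0,0.137],[0,0,0]],[[0.001,0,0.137],[0,0,0]]]'
python3 -m jog '[[[0,0,0],[0,0,0]],[[0,0,0],[0,0,0]],[[0,0,0],[0,0,0]],[[0,0,0],[0,0,0]],[[0,0,0],[0,0,0]],[[0,0,0],[0,0,0]],[[0,0,0],[0,0,0]]]' 0.04 40
python3 plan.py
```

```text
clock: 12.02
eef_pos: [0.6021, 0.0479, 0.0771]
eef_rot: [0.755, 0.656, 0.001, 0.0]
force: [-0.4, 0.0, 0.2]
width: 0.997
finger_force: 0.0
clock: 12.9
eef_pos: [0.6029, 0.0482, 0.0776]
eef_rot: [0.755, 0.656, 0.001, 0.001]
force: [1.9, -0.6, 5.8]
width: 0.764
finger_force: 43.3
now [0.6029 0.0482 0.0776] yaw 81.96316430118888 w 0.7644757340549889 t 12.9
```

```bash
python3 -m jog '[[[0,0,-0.01],[0,0,0]],[[0,0,-0.03],[0,0,0]],[[0,0,-0.06],[0,0,0]],[[0,0,-0.095],[0,0,0]],[[0,0,-0.125],[0,0,0]],[[0,0,-0.145],[0,0,0]],[[0,0,-0.15],[0,0,0]],[[0,0,-0.15],[0,0,0]]]'
python3 plan.py .457,-.352,.225,86.4 .457,-.352,.085,86.4
```

```text
clock: 13.9
eef_pos: [0.601, 0.0478, 0.2258]
eef_rot: [0.755, 0.656, -0.001, -0.0]
force: [-0.6, -0.5, -3.9]
width: 0.764
finger_force: 45.4
now [0.601  0.0478 0.2258] yaw 81.98371642408732 w 0.7635599668745124 t 13.9
.457,-.352,.225,86.4 shift [-0.416  -0.0868  0.001 ] turn [-0.0012  0.0004 -0.0771]
.457,-.352,.085,86.4 shift [-0.4159 -0.0867  0.141 ] turn [-0.0012  0.0004 -0.0771]
```

```bash
python3 -m jog '[[[-0.02,-0.004,0],[0,0,0]],[[-0.06,-0.012,0],[0,0,-0.01]],[[-0.105,-0.022,0],[0,0,-0.02]],[[-0.15,-0.031,0],[0,0,-0.03]],[[-0.195,-0.041,0],[0,0,-0.04]],[[-0.24,-0.05,0],[0,0,-0.05]],[[-0.285,-0.059,0],[0,0,-0.06]],[[-0.33,-0.069,0],[0,0,-0.07]],[[-0.37,-0.077,0],[0,0,-0.077]],[[-0.4,-0.083,0],[0,0,-0.077]],[[-0.416,-0.087,0],[0,0,-0.077]],[[-0.416,-0.087,0],[0,0,-0.077]]]'
python3 -m jog '[[[0,0,0],[0,0,0]],[[0,0,0.02],[0,0,0]],[[0,0,0.05],[0,0,0]],[[0,0,0.08],[0,0,0]],[[0,0,0.11],[0,0,0]],[[0,0,0.13],[0,0,0]],[[0,0,0.141],[0,0,0]],[[0,0,0.141],[0,0,0]],[[0,0,0.141],[0,0,0]]]'
python3 plan.py .457,-.352,.077,86.4
```

```text
clock: 15.4
eef_pos: [0.4561, -0.3527, 0.2255]
eef_rot: [0.73, 0.684, -0.0, -0.001]
force: [0.4, 0.5, -3.1]
width: 0.766
finger_force: 45.6
clock: 16.52
eef_pos: [0.4582, -0.3517, 0.0862]
eef_rot: [0.729, 0.685, 0.0, 0.001]
force: [0.5, 0.3, -3.3]
width: 0.766
finger_force: 45.6
now [ 0.4582 -0.3517  0.0862] yaw 86.42078669220197 w 0.7664111307651538 t 16.525
.457,-.352,.077,86.4 shift [-0.0004 -0.0012  0.0092] turn [0.0014 0.0006 0.0004]
```

```bash
python3 -m jog '[[[0,0,0.004],[0,0,0]],[[0,0,0.007],[0,0,0]],[[0,0,0.009],[0,0,0]],[[0,0,0.010],[0,0,0]],[[0,0,0.010],[0,0,0]],[[0,0,0.010],[0,0,0]]]'
```

```text
clock: 17.27
eef_pos: [0.4573, -0.3519, 0.0756]
eef_rot: [0.729, 0.684, -0.0, 0.0]
force: [-0.8, -0.2, 3.1]
width: 0.762
finger_force: 45.0
```

```bash
python3 -m jog '[[[0,0,0],[0,0,0]],[[0,0,0],[0,0,0]],[[0,0,0],[0,0,0]],[[0,0,0],[0,0,0]],[[0,0,-0.02],[0,0,0]],[[0,0,-0.06],[0,0,0]],[[0,0,-0.1],[0,0,0]],[[0,0,-0.14],[0,0,0]],[[0,0,-0.15],[0,0,0]],[[0,0,-0.15],[0,0,0]]]' 0.085
python3 plan.py .5813,-.106,.215,82 .5813,-.106,.065,82
```

```text
clock: 18.52
eef_pos: [0.4573, -0.3519, 0.2254]
eef_rot: [0.729, 0.684, -0.0, 0.0]
force: [0.6, -0.4, -0.2]
width: 0.998
finger_force: 0.0
now [ 0.4573 -0.3519  0.2254] yaw 86.37920345512026 w 0.9976527957323422 t 18.525
.5813,-.106,.215,82 shift [0.2533 0.1082 0.0103] turn [0.0005 0.0006 0.0764]
.5813,-.106,.065,82 shift [0.2534 0.1081 0.1603] turn [0.0005 0.0006 0.0764]
```

```bash
python3 -m jog '[[[0.03,0.013,0],[0,0,0.01]],[[0.075,0.032,0],[0,0,0.02]],[[0.12,0.051,0],[0,0,0.04]],[[0.165,0.07,0],[0,0,0.06]],[[0.21,0.09,0],[0,0,0.076]],[[0.24,0.102,0],[0,0,0.076]],[[0.2535,0.108,0.01],[0,0,0.076]],[[0.2535,0.108,0.01],[0,0,0.076]],[[0.2535,0.108,0.01],[0,0,0.076]],[[0.2535,0.108,0.01],[0,0,0.076]]]'
python3 plan.py .5813,-.106,.065,82
```

```text
clock: 19.77
eef_pos: [0.5807, -0.1074, 0.2152]
eef_rot: [0.755, 0.655, -0.0, 0.0]
force: [-1.0, 1.2, -0.8]
width: 0.996
finger_force: 0.0
now [ 0.5807 -0.1074  0.2152] yaw 81.89265450760261 w 0.9955131312058049 t 19.775
.5813,-.106,.065,82 shift [0.0016 0.0004 0.1502] turn [-0.0002  0.0007 -0.0019]
```

```bash
python3 -m jog '[[[0,0,0.02],[0,0,0]],[[0,0,0.05],[0,0,0]],[[0,0,0.08],[0,0,0]],[[0,0,0.11],[0,0,0]],[[0,0,0.135],[0,0,0]],[[0,0,0.15],[0,0,0]],[[0,0,0.15],[0,0,0]],[[0,0,0.15],[0,0,0]]]'
python3 -m jog '[[[0,0,0],[0,0,0]],[[0,0,0],[0,0,0]],[[0,0,0],[0,0,0]],[[0,0,0],[0,0,0]],[[0,0,0],[0,0,0]],[[0,0,0],[0,0,0]],[[0,0,0],[0,0,0]]]' 0.04 40
python3 plan.py
```

```text
clock: 20.78
eef_pos: [0.5818, -0.1058, 0.0662]
eef_rot: [0.755, 0.656, 0.0, 0.001]
force: [-0.6, -0.3, 0.2]
width: 0.993
finger_force: 0.0
clock: 21.65
eef_pos: [0.5822, -0.1057, 0.0665]
eef_rot: [0.755, 0.656, 0.001, 0.001]
force: [0.1, -0.1, 7.3]
width: 0.713
finger_force: 42.4
now [ 0.5822 -0.1057  0.0665] yaw 82.03035316302163 w 0.7130607538997374 t 21.65
```

```bash
python3 -m jog '[[[0,0,-0.01],[0,0,0]],[[0,0,-0.03],[0,0,0]],[[0,0,-0.06],[0,0,0]],[[0,0,-0.085],[0,0,0]],[[0,0,-0.1],[0,0,0]],[[0,0,-0.1],[0,0,0]]]'
python3 plan.py .462,-.267,.167,86.4 .462,-.267,.065,86.4
```

```text
clock: 22.4
eef_pos: [0.5813, -0.1056, 0.166]
eef_rot: [0.755, 0.656, 0.0, 0.001]
force: [0.8, -0.4, -3.8]
width: 0.713
finger_force: 44.5
now [ 0.5813 -0.1056  0.166 ] yaw 82.02719948015805 w 0.7129718775777353 t 22.4
.462,-.267,.167,86.4 shift [-0.1764 -0.0958 -0.0011] turn [ 0.0013  0.0001 -0.0763]
.462,-.267,.065,86.4 shift [-0.1763 -0.0959  0.1009] turn [ 0.0013  0.0001 -0.0763]
```

```bash
python3 -m jog '[[[-0.02,-0.011,0],[0,0,-0.01]],[[-0.055,-0.03,0],[0,0,-0.03]],[[-0.095,-0.052,0],[0,0,-0.05]],[[-0.135,-0.073,0],[0,0,-0.07]],[[-0.165,-0.09,0],[0,0,-0.076]],[[-0.176,-0.096,0],[0,0,-0.076]],[[-0.176,-0.096,0],[0,0,-0.076]],[[-0.176,-0.096,0.02],[0,0,-0.076]],[[-0.176,-0.096,0.045],[0,0,-0.076]],[[-0.176,-0.096,0.07],[0,0,-0.076]],[[-0.176,-0.096,0.09],[0,0,-0.076]],[[-0.176,-0.096,0.09],[0,0,-0.076]]]'
python3 -m jog '[[[0,0,0.004],[0,0,0]],[[0,0,0.008],[0,0,0]],[[0,0,0.010],[0,0,0]],[[0,0,0.011],[0,0,0]],[[0,0,0.011],[0,0,0]]]'
```

```text
clock: 23.9
eef_pos: [0.4619, -0.2644, 0.074]
eef_rot: [0.728, 0.685, 0.0, -0.002]
force: [0.8, 0.9, -3.7]
width: 0.714
finger_force: 44.7
clock: 24.52
eef_pos: [0.4617, -0.2667, 0.0645]
eef_rot: [0.729, 0.684, 0.0, 0.0]
force: [0.4, -0.3, -2.6]
width: 0.71
finger_force: 44.8
```

```bash
python3 -m jog '[[[0,0,0.001],[0,0,0]],[[0,0,0.001],[0,0,0]],[[0,0,0.001],[0,0,0]]]'
```

```text
clock: 24.9
eef_pos: [0.4618, -0.2668, 0.0644]
eef_rot: [0.729, 0.684, -0.0, 0.001]
force: [-3.1, 0.8, 9.2]
width: 0.715
finger_force: 45.7
```

```bash
python3 -m jog '[[[0,0,0],[0,0,0]],[[0,0,0],[0,0,0]],[[0,0,0],[0,0,0]],[[0,0,0],[0,0,0]],[[0,0,-0.02],[0,0,0]],[[0,0,-0.06],[0,0,0]],[[0,0,-0.1],[0,0,0]],[[0,0,-0.14],[0,0,0]],[[0,0,-0.16],[0,0,0]],[[0,0,-0.16],[0,0,0]]]' 0.085
python3 plan.py .5935,-.0293,.2,172 .5935,-.0293,.012,172
```

```text
clock: 26.15
eef_pos: [0.4624, -0.2669, 0.2246]
eef_rot: [0.729, 0.684, 0.0, 0.001]
force: [-0.5, -0.2, -0.2]
width: 0.993
finger_force: 0.0
now [ 0.4624 -0.2669  0.2246] yaw 86.37655006231131 w 0.9926620083183764 t 26.15
.5935,-.0293,.2,172 shift [0.2454 0.1158 0.0245] turn [ 0.001   0.0032 -1.4944]
.5935,-.0293,.012,172 shift [0.2457 0.1153 0.2125] turn [ 0.001   0.0032 -1.4944]
```

```bash
python3 -m jog '[[[0.03,0.014,0],[0,0,-0.15]],[[0.06,0.028,0],[0,0,-0.32]],[[0.09,0.042,0],[0,0,-0.49]],[[0.12,0.056,0],[0,0,-0.66]],[[0.15,0.07,0],[0,0,-0.83]],[[0.18,0.085,0],[0,0,-1.0]],[[0.21,0.1,0],[0,0,-1.17]],[[0.235,0.11,0.01],[0,0,-1.34]],[[0.245,0.116,0.025],[0,0,-1.494]],[[0.245,0.116,0.025],[0,0,-1.494]],[[0.245,0.116,0.025],[0,0,-1.494]],[[0.245,0.116,0.025],[0,0,-1.494]]]'
python3 - <<'E'
from h import *
o=arm.get_obs();pose=(o["eef_pos"],o["eef_rot"]);print(o["joints"])
im=cams.get_image("wrist")[:,:,::-1].copy();c=cams.get_calibration("wrist")
t=np.linspace(0,6.28,60)
for x,y,z,r in((.5936,-.029,.043,.033),):
    q=proj(c,np.c_[x+r*np.cos(t),y+r*np.sin(t),z+0*t],pose).astype(np.int32);cv2.polylines(im,[q],True,(0,0,255),1)
cv2.imwrite("pics/w1.png",im)
E
python3 plan.py .5935,-.0293,.012,172
```

```text
clock: 27.65
eef_pos: [0.5928, -0.0302, 0.1987]
eef_rot: [0.071, 0.997, -0.0, 0.0]
force: [-0.2, -0.1, -0.4]
width: 0.992
finger_force: 0.0
[ 0.6087  0.6538 -1.042   1.6304  0.5968  1.2093  0.8648]
now [ 0.5929 -0.0301  0.1988] yaw 171.84413527449348 w 0.994810762941053 t 27.7
.5935,-.0293,.012,172 shift [-0.0004  0.001   0.1868] turn [-0.0005  0.0008 -0.0027]
```

View pics/w1.png

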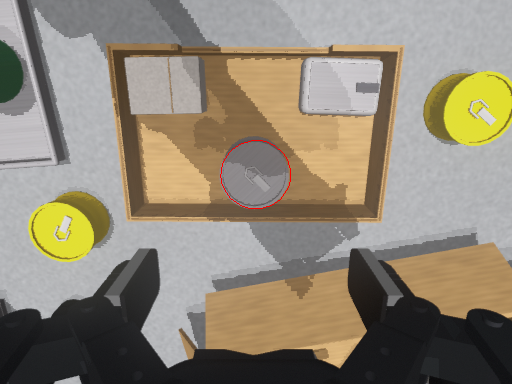

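The tin lies clear at (256,173), matching the drawn circle, and both low goods are undisturbed at (164,85) and (341,86). Descend.

```bash
python3 -m jog '[[[-0.001,0,0.03],[0,0,0]],[[-0.001,0,0.07],[0,0,0]],[[-0.001,0,0.11],[0,0,0]],[[-0.001,0,0.145],[0,0,0]],[[-0.001,0,0.165],[0,0,0]],[[-0.001,0,0.178],[0,0,0]],[[-0.001,0,0.185],[0,0,0]],[[-0.001,0,0.185],[0,0,0]],[[-0.001,0,0.185],[0,0,0]]]'
python3 -m jog '[[[0,0,0],[0,0,0]],[[0,0,0],[0,0,0]],[[0,0,0],[0,0,0]],[[0,0,0],[0,0,0]],[[0,0,0],[0,0,0]],[[0,0,0],[0,0,0]],[[0,0,0],[0,0,0]]]' 0.04 40
python3 plan.py
```

```text
clock: 28.82
eef_pos: [0.5944, -0.0294, 0.0141]
eef_rot: [0.07, 0.998, 0.0, 0.001]
force: [0.0, -0.1, 0.4]
width: 0.989
finger_force: 0.0
clock: 29.7
eef_pos: [0.5943, -0.0295, 0.0142]
eef_rot: [0.07, 0.998, -0.0, 0.001]
force: [-2.1, -0.9, 6.0]
width: 0.762
finger_force: 43.6
now [ 0.5943 -0.0295  0.0142] yaw 171.98148460432893 w 0.7615884053050197 t 29.7
```

```bash
python3 -m jog '[[[0,0,-0.01],[0,0,0]],[[0,0,-0.03],[0,0,0]],[[0,0,-0.06],[0,0,0]],[[0,0,-0.09],[0,0,0]],[[0,0,-0.12],[0,0,0]],[[0,0,-0.135],[0,0,0]],[[0,0,-0.135],[0,0,0]],[[0,0,-0.135],[0,0,0]]]'
python3 plan.py .521,.3507,.15,187 .521,.3507,.06,187
```

```text
clock: 30.7
eef_pos: [0.5932, -0.0299, 0.1474]
eef_rot: [0.07, 0.998, -0.0, -0.001]
force: [0.0, -0.0, -2.1]
width: 0.757
finger_force: 44.6
now [ 0.5932 -0.0299  0.1474] yaw 171.98431539500345 w 0.7566863438967587 t 30.7
.521,.3507,.15,187 shift [ 0.1246  0.3668 -0.0027] turn [-0.0004 -0.0015 -0.2621]
.521,.3507,.06,187 shift [0.1245 0.3669 0.0873] turn [-0.0004 -0.0015 -0.2621]
```

```bash
python3 -m jog '[[[0.007,0.02,0],[0,0,-0.01]],[[0.02,0.06,0],[0,0,-0.04]],[[0.035,0.1,0],[0,0,-0.07]],[[0.049,0.145,0],[0,0,-0.1]],[[0.064,0.19,0],[0,0,-0.13]],[[0.08,0.235,0],[0,0,-0.17]],[[0.095,0.28,0],[0,0,-0.2]],[[0.11,0.325,0],[0,0,-0.24]],[[0.12,0.355,0],[0,0,-0.262]],[[0.1245,0.367,0],[0,0,-0.262]],[[0.1245,0.367,0],[0,0,-0.262]],[[0.1245,0.367,0],[0,0,-0.262]]]'
python3 - <<'E'
from h import *
o=arm.get_obs();print(o["joints"])
im=cams.get_image("wrist")[:,:,::-1];cv2.imwrite("pics/w2.png",im)
E
python3 plan.py .521,.3507,.06,187
```

```text
clock: 32.2
eef_pos: [0.5223, 0.3496, 0.1478]
eef_rot: [-0.06, 0.998, -0.001, -0.0]
force: [-0.2, 0.2, -0.8]
width: 0.76
finger_force: 44.7
[-0.0822  0.7517 -1.0016  1.5991  0.6746  1.1732  0.4562]
now [0.5224 0.3494 0.148 ] yaw -173.1291878379829 w 0.7569846882161789 t 32.25
.521,.3507,.06,187 shift [0.0012 0.0015 0.088 ] turn [-0.0014 -0.0001 -0.0023]
```

View pics/w2.png

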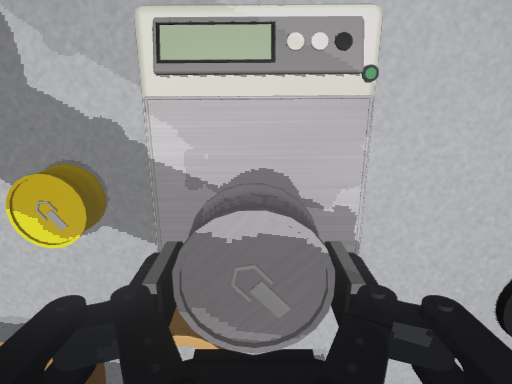

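The wrist view shows the tin held lid up at (254,280). The pan's front corners are at (147,97) and (373,97), and its sides run to about (158,240) and (361,240).

Run:
```python
from h import *
o=arm.get_obs();pose=(o["eef_pos"],o["eef_rot"]);c=cams.get_calibration("wrist")
q=ray(c,[(147,97),(373,97),(158,240),(361,240)],.05,pose);print(q,np.linalg.norm(q[0]-q[1]))
d=(q[0]-q[1])/np.linalg.norm(q[0]-q[1]);n=np.array([-d[1],d[0]]);n*=np.sign(n[0])
print((q[0]+q[1])/2+.0725*n)
```

```text
[[0.4603 0.2649]
 [0.4411 0.4238]
 [0.5708 0.2766]
 [0.5509 0.4393]] 0.16001481198724674
[0.5227 0.3531]
```

```bash
python3 -m jog '[[[0,0.002,0.02],[0,0,0]],[[0,0.002,0.04],[0,0,0]],[[0,0.002,0.06],[0,0,0]],[[0,0.002,0.075],[0,0,0]],[[0,0.002,0.083],[0,0,0]],[[0,0.002,0.086],[0,0,0]],[[0,0.002,0.086],[0,0,0]],[[0,0.002,0.086],[0,0,0]]]'
python3 -m jog '[[[0,0,0.001],[0,0,0]],[[0,0,0.002],[0,0,0]],[[0,0,0.002],[0,0,0]]]'
```

```text
clock: 33.25
eef_pos: [0.5217, 0.3535, 0.063]
eef_rot: [-0.061, 0.998, 0.0, 0.0]
force: [-0.1, -0.5, -0.3]
width: 0.759
finger_force: 44.7
clock: 33.62
eef_pos: [0.5215, 0.3531, 0.0603]
eef_rot: [-0.061, 0.998, -0.0, 0.0]
force: [0.4, -0.0, -1.1]
width: 0.759
finger_force: 44.7
```

```bash
python3 -m jog '[[[0,0,0.001],[0,0,0]],[[0,0,0.001],[0,0,0]],[[0,0,0.001],[0,0,0]]]'
```

```text
clock: 34.0
eef_pos: [0.5215, 0.3532, 0.0593]
eef_rot: [-0.061, 0.998, 0.0, -0.0]
force: [-0.3, -0.3, -1.2]
width: 0.761
finger_force: 44.9
```

```bash
python3 -m jog '[[[0,0,0.001],[0,0,0]],[[0,0,0.001],[0,0,0]],[[0,0,0.001],[0,0,0]]]'
```

```text
clock: 34.38
eef_pos: [0.5214, 0.3532, 0.0592]
eef_rot: [-0.061, 0.998, -0.0, 0.0]
force: [-0.9, -2.4, 5.9]
width: 0.758
finger_force: 45.6
```

```bash
python3 -m jog '[[[0,0,0],[0,0,0]],[[0,0,0],[0,0,0]],[[0,0,0],[0,0,0]],[[0,0,0],[0,0,0]],[[0,0,-0.015],[0,0,0]],[[0,0,-0.05],[0,0,0]],[[0,0,-0.1],[0,0,0]],[[0,0,-0.15],[0,0,0]],[[0,0,-0.165],[0,0,0]],[[0,0,-0.165],[0,0,0]]]' 0.085
python3 plan.py .5,.0,.225,130 .4573,-.3519,.215,86.4
```

```text
clock: 35.62
eef_pos: [0.5216, 0.3536, 0.2247]
eef_rot: [-0.061, 0.998, 0.001, 0.001]
force: [0.1, 0.2, -0.3]
width: 0.996
finger_force: 0.0
now [0.5216 0.3536 0.2247] yaw -173.00131775112996 w 0.9962420200437793 t 35.625
.5,.0,.225,130 shift [ 0.0645 -0.3483 -0.0007] turn [0.0019 0.0015 0.9948]
.4573,-.3519,.215,86.4 shift [ 0.1498 -0.6924  0.0088] turn [0.0025 0.0008 1.7558]
```

```bash
python3 -m jog '[[[0.006,-0.03,0],[0,0,0.08]],[[0.015,-0.08,0],[0,0,0.22]],[[0.024,-0.13,0],[0,0,0.37]],[[0.034,-0.18,0],[0,0,0.52]],[[0.043,-0.23,0],[0,0,0.67]],[[0.053,-0.28,0],[0,0,0.82]],[[0.065,-0.33,0],[0,0,0.97]],[[0.077,-0.38,0],[0,0,1.1]],[[0.09,-0.43,0],[0,0,1.24]],[[0.1,-0.48,0],[0,0,1.38]],[[0.112,-0.53,0],[0,0,1.52]],[[0.125,-0.58,0],[0,0,1.65]]]'
python3 plan.py .4573,-.3519,.215,86.4 .4573,-.3519,.0756,86.4
```

```text
clock: 37.12
eef_pos: [0.4667, -0.2394, 0.2218]
eef_rot: [0.693, 0.721, -0.0, -0.001]
force: [1.1, 0.5, 0.5]
width: 0.992
finger_force: 0.0
now [ 0.4667 -0.2394  0.2218] yaw 92.19183467530567 w 0.9918654375984154 t 37.125
.4573,-.3519,.215,86.4 shift [-0.1121 -0.0137  0.0067] turn [-0.0024 -0.0011  0.1011]
.4573,-.3519,.0756,86.4 shift [-0.1123 -0.0133  0.1461] turn [-0.0024 -0.0011  0.1011]
```

```bash
python3 -m jog '[[[-0.04,-0.005,0],[0,0,0.05]],[[-0.085,-0.01,0],[0,0,0.1]],[[-0.112,-0.013,0.005],[0,0,0.1]],[[-0.112,-0.013,0.005],[0,0,0.1]],[[-0.112,-0.013,0.005],[0,0,0.1]],[[-0.112,-0.013,0.005],[0,0,0.1]]]'
python3 plan.py .4573,-.3519,.0756,86.4
```

```text
clock: 37.88
eef_pos: [0.4604, -0.3485, 0.2184]
eef_rot: [0.726, 0.688, 0.0, -0.0]
force: [0.1, -0.5, 0.6]
width: 0.993
finger_force: 0.0
now [ 0.4604 -0.3485  0.2184] yaw 86.89079489950734 w 0.9928795047149833 t 37.875
.4573,-.3519,.0756,86.4 shift [-0.0036 -0.003   0.1428] turn [ 0.0001 -0.0006  0.0086]
```

```bash
python3 -m jog '[[[-0.003,-0.003,0.01],[0,0,0.008]],[[-0.003,-0.003,0.03],[0,0,0.008]],[[-0.003,-0.003,0.06],[0,0,0.008]],[[-0.003,-0.003,0.09],[0,0,0.008]],[[-0.003,-0.003,0.115],[0,0,0.008]],[[-0.003,-0.003,0.135],[0,0,0.008]],[[-0.003,-0.003,0.142],[0,0,0.008]],[[-0.003,-0.003,0.142],[0,0,0.008]],[[-0.003,-0.003,0.142],[0,0,0.008]]]'
python3 plan.py .4573,-.3519,.0756,86.4
```

```text
clock: 39.0
eef_pos: [0.4572, -0.3532, 0.0771]
eef_rot: [0.73, 0.684, 0.0, 0.001]
force: [0.4, -0.4, -0.1]
width: 0.998
finger_force: 0.0
now [ 0.4572 -0.3532  0.0771] yaw 86.27638479124388 w 0.9977024455418644 t 39.0
.4573,-.3519,.0756,86.4 shift [0.0013 0.     0.0015] turn [ 0.0011  0.0007 -0.0022]
```

Aligned to about 1 mm; shift 1 mm in x, grip, lift.

```bash
python3 -m jog '[[[0.001,0,0.001],[0,0,0]],[[0.001,0,0.001],[0,0,0]]]'
python3 -m jog '[[[0,0,0],[0,0,0]],[[0,0,0],[0,0,0]],[[0,0,0],[0,0,0]],[[0,0,0],[0,0,0]],[[0,0,0],[0,0,0]],[[0,0,0],[0,0,0]],[[0,0,0],[0,0,0]]]' 0.04 40
python3 plan.py
python3 -m jog '[[[0,0,-0.01],[0,0,0]],[[0,0,-0.03],[0,0,0]],[[0,0,-0.06],[0,0,0]],[[0,0,-0.095],[0,0,0]],[[0,0,-0.13],[0,0,0]],[[0,0,-0.15],[0,0,0]],[[0,0,-0.155],[0,0,0]],[[0,0,-0.155],[0,0,0]]]'
python3 plan.py .6025,.048,.23,82 .6025,.048,.077,82
```

```text
clock: 39.25
eef_pos: [0.4569, -0.352, 0.0757]
eef_rot: [0.73, 0.684, 0.0, 0.0]
force: [-0.4, 0.0, -0.0]
width: 0.99
finger_force: 0.0
clock: 40.12
eef_pos: [0.4576, -0.3522, 0.0759]
eef_rot: [0.73, 0.684, 0.0, 0.001]
force: [1.8, -0.1, 5.3]
width: 0.763
finger_force: 43.5
now [ 0.4576 -0.3522  0.0759] yaw 86.2834872883552 w 0.7633206153032936 t 40.125
clock: 41.12
eef_pos: [0.4561, -0.3519, 0.2296]
eef_rot: [0.73, 0.684, -0.0, -0.001]
force: [-0.3, 0.1, -4.2]
width: 0.76
finger_force: 45.5
now [ 0.4561 -0.3519  0.2296] yaw 86.26186394479758 w 0.7601217171498892 t 41.125
.6025,.048,.23,82 shift [ 0.4086  0.12   -0.0003] turn [-0.0014 -0.0005  0.0744]
.6025,.048,.077,82 shift [0.4085 0.1202 0.1527] turn [-0.0014 -0.0005  0.0744]
```

```bash
python3 -m jog '[[[0.02,0.006,0],[0,0,0]],[[0.06,0.018,0],[0,0,0.01]],[[0.105,0.031,0],[0,0,0.02]],[[0.15,0.044,0],[0,0,0.03]],[[0.195,0.057,0],[0,0,0.04]],[[0.24,0.07,0],[0,0,0.05]],[[0.285,0.084,0],[0,0,0.06]],[[0.33,0.097,0],[0,0,0.074]],[[0.37,0.109,0],[0,0,0.074]],[[0.396,0.116,0],[0,0,0.074]],[[0.4085,0.12,0],[0,0,0.074]],[[0.4085,0.12,0],[0,0,0.074]]]'
python3 -m jog '[[[0,0,0],[0,0,0]],[[0,0,0],[0,0,0]],[[0,0,0],[0,0,0]]]'
python3 plan.py .602,.048,.077,82
```

```text
clock: 42.62
eef_pos: [0.6027, 0.0488, 0.2296]
eef_rot: [0.754, 0.657, -0.0, -0.0]
force: [-0.6, -0.2, -4.1]
width: 0.761
finger_force: 45.5
clock: 43.0
eef_pos: [0.603, 0.0469, 0.2303]
eef_rot: [0.755, 0.656, -0.0, 0.0]
force: [-0.1, -0.3, -3.6]
width: 0.766
finger_force: 45.5
now [0.603  0.0469 0.2303] yaw 81.95660838991257 w 0.7662462541671223 t 43.0
.602,.048,.077,82 shift [ 0.001  -0.0012  0.1533] turn [ 0.      0.0003 -0.0008]
```

```bash
python3 -m jog '[[[0,-0.001,0.02],[0,0,0]],[[0,-0.001,0.05],[0,0,0]],[[0,-0.001,0.08],[0,0,0]],[[0,-0.001,0.11],[0,0,0]],[[0,-0.001,0.135],[0,0,0]],[[0,-0.001,0.147],[0,0,0]],[[0,-0.001,0.147],[0,0,0]],[[0,-0.001,0.147],[0,0,0]]]'
python3 -m jog '[[[0,0,0.002],[0,0,0]],[[0,0,0.003],[0,0,0]],[[0,0,0.003],[0,0,0]],[[0,0,0.003],[0,0,0]]]'
python3 plan.py .602,.048,.077,82
```

```text
clock: 44.0
eef_pos: [0.6028, 0.0482, 0.0844]
eef_rot: [0.755, 0.656, 0.001, 0.0]
force: [0.2, -0.4, -3.2]
width: 0.763
finger_force: 45.6
clock: 44.5
eef_pos: [0.6021, 0.048, 0.0804]
eef_rot: [0.755, 0.656, 0.0, 0.0]
force: [-0.3, 1.2, -4.0]
width: 0.766
finger_force: 45.6
now [0.6021 0.048  0.0804] yaw 82.0355180610374 w 0.7657255810337518 t 44.5
.602,.048,.077,82 shift [-0.     -0.0001  0.0034] turn [ 0.0001 -0.      0.0006]
```

```bash
python3 -m jog '[[[0,0,0.001],[0,0,0]],[[0,0,0.002],[0,0,0]],[[0,0,0.0025],[0,0,0]],[[0,0,0.0025],[0,0,0]]]'
```

```text
clock: 45.0
eef_pos: [0.6021, 0.048, 0.078]
eef_rot: [0.755, 0.656, 0.0, 0.0]
force: [-0.5, -0.4, -0.9]
width: 0.764
finger_force: 45.8
```

```bash
python3 -m jog '[[[0,0,0.001],[0,0,0]],[[0,0,0.001],[0,0,0]],[[0,0,0.001],[0,0,0]]]'
```

```text
clock: 45.38
eef_pos: [0.6022, 0.0482, 0.0778]
eef_rot: [0.755, 0.656, 0.0, 0.0]
force: [-2.6, -1.1, 6.9]
width: 0.763
finger_force: 45.5
```

Contact. Release, rise, go to the jar.

```bash
python3 -m jog '[[[0,0,0],[0,0,0]],[[0,0,0],[0,0,0]],[[0,0,0],[0,0,0]],[[0,0,0],[0,0,0]],[[0,0,-0.015],[0,0,0]],[[0,0,-0.05],[0,0,0]],[[0,0,-0.1],[0,0,0]],[[0,0,-0.14],[0,0,0]],[[0,0,-0.14],[0,0,0]],[[0,0,-0.14],[0,0,0]]]' 0.085
python3 plan.py .4618,-.2668,.2145,86.4
```

```text
clock: 46.62
eef_pos: [0.6018, 0.0478, 0.217]
eef_rot: [0.755, 0.656, -0.0, 0.0]
force: [-0.7, -0.0, -0.7]
width: 0.998
finger_force: 0.0
now [0.6018 0.0478 0.217 ] yaw 82.02989615462036 w 0.9982214705184903 t 46.625
.4618,-.2668,.2145,86.4 shift [-0.331  -0.0951  0.0026] turn [ 0.0001  0.0003 -0.0763]
```

```bash
python3 -m jog '[[[-0.03,-0.009,0],[0,0,-0.01]],[[-0.08,-0.023,0],[0,0,-0.02]],[[-0.13,-0.037,0],[0,0,-0.03]],[[-0.18,-0.052,0],[0,0,-0.04]],[[-0.23,-0.066,0],[0,0,-0.05]],[[-0.28,-0.08,0],[0,0,-0.06]],[[-0.315,-0.09,0],[0,0,-0.076]],[[-0.331,-0.095,0],[0,0,-0.076]],[[-0.331,-0.095,0],[0,0,-0.076]],[[-0.331,-0.095,0],[0,0,-0.076]],[[-0.331,-0.095,0],[0,0,-0.076]]]'
python3 plan.py .4618,-.2668,.0645,86.4
```

```text
clock: 48.0
eef_pos: [0.463, -0.2649, 0.2169]
eef_rot: [0.728, 0.685, 0.0, -0.0]
force: [0.2, -0.4, -0.5]
width: 0.992
finger_force: 0.0
now [ 0.463  -0.2649  0.2169] yaw 86.54787918015913 w 0.9918855842254263 t 48.0
.4618,-.2668,.0645,86.4 shift [-0.0021 -0.0012  0.1524] turn [ 0.0005 -0.0005  0.0026]
```

```bash
python3 -m jog '[[[-0.001,-0.001,0.02],[0,0,0]],[[-0.001,-0.001,0.05],[0,0,0]],[[-0.001,-0.001,0.08],[0,0,0]],[[-0.001,-0.001,0.11],[0,0,0]],[[-0.001,-0.001,0.135],[0,0,0]],[[-0.001,-0.001,0.15],[0,0,0]],[[-0.001,-0.001,0.152],[0,0,0]],[[-0.001,-0.001,0.152],[0,0,0]],[[-0.001,-0.001,0.152],[0,0,0]]]'
python3 -m jog '[[[0,0,0],[0,0,0]],[[0,0,0],[0,0,0]],[[0,0,0],[0,0,0]],[[0,0,0],[0,0,0]],[[0,0,0],[0,0,0]],[[0,0,0],[0,0,0]],[[0,0,0],[0,0,0]]]' 0.04 40
python3 plan.py
python3 -m jog '[[[0,0,-0.01],[0,0,0]],[[0,0,-0.03],[0,0,0]],[[0,0,-0.06],[0,0,0]],[[0,0,-0.085],[0,0,0]],[[0,0,-0.1],[0,0,0]],[[0,0,-0.1],[0,0,0]]]'
python3 plan.py .582,-.106,.165,82 .582,-.106,.066,82
```

```text
clock: 49.12
eef_pos: [0.4617, -0.2678, 0.0657]
eef_rot: [0.729, 0.684, 0.0, 0.001]
force: [0.4, -0.5, -0.0]
width: 0.992
finger_force: 0.0
clock: 50.0
eef_pos: [0.4617, -0.2679, 0.0656]
eef_rot: [0.729, 0.684, 0.0, 0.001]
force: [0.2, 0.4, 5.8]
width: 0.718
finger_force: 42.2
now [ 0.4617 -0.2679  0.0656] yaw 86.38048154765102 w 0.7183080440270961 t 50.0
clock: 50.75
eef_pos: [0.4613, -0.2678, 0.1655]
eef_rot: [0.729, 0.684, 0.0, 0.001]
force: [0.2, 0.3, -3.4]
width: 0.716
finger_force: 44.6
now [ 0.4613 -0.2678  0.1655] yaw 86.3757633535957 w 0.7157859597607469 t 50.75
.582,-.106,.165,82 shift [0.1691 0.1102 0.0005] turn [0.0012 0.0007 0.0764]
.582,-.106,.066,82 shift [0.1692 0.1101 0.0995] turn [0.0012 0.0007 0.0764]
```

```bash
python3 -m jog '[[[0.02,0.013,0],[0,0,0.01]],[[0.055,0.036,0],[0,0,0.03]],[[0.095,0.062,0],[0,0,0.05]],[[0.135,0.088,0],[0,0,0.07]],[[0.16,0.104,0],[0,0,0.076]],[[0.168,0.11,0],[0,0,0.076]],[[0.168,0.11,0],[0,0,0.076]],[[0.168,0.11,0],[0,0,0.076]]]'
python3 plan.py .582,-.107,.067,82
```

```text
clock: 51.75
eef_pos: [0.5804, -0.1087, 0.1642]
eef_rot: [0.755, 0.656, -0.001, -0.0]
force: [-0.3, -0.5, -3.2]
width: 0.712
finger_force: 44.7
now [ 0.5804 -0.1087  0.1642] yaw 81.92595590213193 w 0.712440152920095 t 51.75
.582,-.107,.067,82 shift [0.002  0.0015 0.0972] turn [-0.0015  0.0012 -0.0013]
```

```bash
python3 -m jog '[[[0.001,0,0.02],[0,0,0]],[[0.001,0,0.045],[0,0,0]],[[0.001,0,0.07],[0,0,0]],[[0.001,0,0.087],[0,0,0]],[[0.001,0,0.09],[0,0,0]],[[0.001,0,0.09],[0,0,0]],[[0.001,0,0.09],[0,0,0]]]'
python3 plan.py .582,-.107,.067,82
```

```text
clock: 52.62
eef_pos: [0.5822, -0.1059, 0.0757]
eef_rot: [0.755, 0.656, 0.001, 0.001]
force: [-0.4, 0.7, -2.4]
width: 0.717
finger_force: 44.6
now [ 0.5822 -0.1059  0.0757] yaw 82.02874350124641 w 0.7172238295049257 t 52.625
.582,-.107,.067,82 shift [-0.0011 -0.0001  0.0087] turn [0.0016 0.     0.0005]
```

```bash
python3 -m jog '[[[-0.001,0,0.003],[0,0,0]],[[-0.001,0,0.005],[0,0,0]],[[-0.001,0,0.007],[0,0,0]],[[-0.001,0,0.008],[0,0,0]],[[-0.001,0,0.008],[0,0,0]],[[-0.001,0,0.008],[0,0,0]]]'
```

```text
clock: 53.38
eef_pos: [0.5815, -0.1068, 0.0676]
eef_rot: [0.754, 0.656, -0.0, 0.0]
force: [-2.8, -0.5, 4.8]
width: 0.715
finger_force: 45.3
```

Contact. Release, rise, go to the canister.

```bash
python3 -m jog '[[[0,0,0],[0,0,0]],[[0,0,0],[0,0,0]],[[0,0,0],[0,0,0]],[[0,0,0],[0,0,0]],[[0,0,-0.015],[0,0,0]],[[0,0,-0.05],[0,0,0]],[[0,0,-0.1],[0,0,0]],[[0,0,-0.15],[0,0,0]],[[0,0,-0.15],[0,0,0]],[[0,0,-0.15],[0,0,0]]]' 0.085
python3 plan.py .4527,-.4372,.2173,86.4
```

```text
clock: 54.62
eef_pos: [0.5811, -0.107, 0.2171]
eef_rot: [0.755, 0.656, -0.0, 0.0]
force: [0.2, -0.6, -0.1]
width: 0.992
finger_force: 0.0
now [ 0.5811 -0.107   0.2171] yaw 82.03130171372936 w 0.9919196772407681 t 54.625
.4527,-.4372,.2173,86.4 shift [-0.3449 -0.0814 -0.0001] turn [ 0.0003  0.0004 -0.0762]
```

```bash
python3 -m jog '[[[-0.03,-0.007,0],[0,0,-0.01]],[[-0.08,-0.019,0],[0,0,-0.02]],[[-0.13,-0.031,0],[0,0,-0.03]],[[-0.18,-0.043,0],[0,0,-0.04]],[[-0.23,-0.055,0],[0,0,-0.05]],[[-0.28,-0.066,0],[0,0,-0.06]],[[-0.325,-0.077,0],[0,0,-0.076]],[[-0.345,-0.081,0],[0,0,-0.076]],[[-0.345,-0.081,0],[0,0,-0.076]],[[-0.345,-0.081,0],[0,0,-0.076]],[[-0.345,-0.081,0],[0,0,-0.076]]]'
python3 plan.py .4527,-.4372,.0973,86.4
```

```text
clock: 56.0
eef_pos: [0.4547, -0.4352, 0.217]
eef_rot: [0.728, 0.686, 0.0, -0.0]
force: [0.3, -0.7, -0.3]
width: 0.996
finger_force: 0.0
now [ 0.4547 -0.4352  0.217 ] yaw 86.56790547855273 w 0.9959841273946857 t 56.0
.4527,-.4372,.0973,86.4 shift [-0.0022 -0.0019  0.1197] turn [ 0.0005 -0.0006  0.0029]
```

```bash
python3 -m jog '[[[0,-0.001,0.01],[0,0,0]],[[0,-0.001,0.03],[0,0,0]],[[0,-0.001,0.06],[0,0,0]],[[0,-0.001,0.09],[0,0,0]],[[0,-0.001,0.11],[0,0,0]],[[0,-0.001,0.119],[0,0,0]],[[0,-0.001,0.119],[0,0,0]],[[0,-0.001,0.119],[0,0,0]]]'
python3 -m jog '[[[0,0,0],[0,0,0]],[[0,0,0],[0,0,0]],[[0,0,0],[0,0,0]],[[0,0,0],[0,0,0]],[[0,0,0],[0,0,0]],[[0,0,0],[0,0,0]],[[0,0,0],[0,0,0]]]' 0.04 40
python3 plan.py
python3 -m jog '[[[0,0,-0.01],[0,0,0]],[[0,0,-0.03],[0,0,0]],[[0,0,-0.06],[0,0,0]],[[0,0,-0.09],[0,0,0]],[[0,0,-0.11],[0,0,0]],[[0,0,-0.11],[0,0,0]],[[0,0,-0.11],[0,0,0]]]'
python3 plan.py .5218,-.0188,.21,82 .5218,-.0188,.099,82
```

```text
clock: 57.0
eef_pos: [0.453, -0.4374, 0.0987]
eef_rot: [0.729, 0.685, 0.0, 0.001]
force: [-0.2, 0.6, 0.4]
width: 0.998
finger_force: 0.0
clock: 57.88
eef_pos: [0.4531, -0.4376, 0.0989]
eef_rot: [0.729, 0.684, 0.0, 0.001]
force: [0.8, -0.5, 5.6]
width: 0.762
finger_force: 43.6
now [ 0.4531 -0.4376  0.0989] yaw 86.38898873965991 w 0.7615731868159613 t 57.875
clock: 58.75
eef_pos: [0.4517, -0.4369, 0.2067]
eef_rot: [0.729, 0.684, -0.0, -0.001]
force: [-0.5, 0.1, -2.9]
width: 0.765
finger_force: 45.1
now [ 0.4517 -0.4369  0.2067] yaw 86.38561237454009 w 0.765462304943757 t 58.75
.5218,-.0188,.21,82 shift [ 0.4217  0.0436 -0.0029] turn [-0.0017 -0.0009  0.0765]
.5218,-.0188,.099,82 shift [0.4216 0.0438 0.1081] turn [-0.0017 -0.0009  0.0765]
```

```bash
python3 -m jog '[[[0.02,0.002,-0.01],[0,0,0]],[[0.06,0.006,-0.03],[0,0,0.01]],[[0.105,0.011,-0.03],[0,0,0.02]],[[0.15,0.015,-0.03],[0,0,0.03]],[[0.195,0.02,-0.03],[0,0,0.04]],[[0.24,0.025,-0.03],[0,0,0.05]],[[0.285,0.029,-0.03],[0,0,0.06]],[[0.33,0.034,-0.03],[0,0,0.076]],[[0.375,0.039,-0.03],[0,0,0.076]],[[0.405,0.042,-0.03],[0,0,0.076]],[[0.4215,0.0435,-0.03],[0,0,0.076]],[[0.4215,0.0435,-0.03],[0,0,0.076]]]'
python3 -m jog '[[[0,0,0],[0,0,0]],[[0,0,0],[0,0,0]],[[0,0,0],[0,0,0]]]'
python3 plan.py .5218,-.0188,.101,82
```

```text
clock: 60.25
eef_pos: [0.5221, -0.018, 0.2378]
eef_rot: [0.754, 0.657, -0.0, -0.0]
force: [0.2, -0.7, -2.5]
width: 0.763
finger_force: 45.3
clock: 60.62
eef_pos: [0.5223, -0.0203, 0.2377]
eef_rot: [0.755, 0.656, -0.0, 0.0]
force: [0.1, -0.4, -2.9]
width: 0.763
finger_force: 45.3
now [ 0.5223 -0.0203  0.2377] yaw 81.94071303875484 w 0.7633009710332795 t 60.625
.5218,-.0188,.101,82 shift [ 0.0015 -0.0007  0.1367] turn [-0.0001  0.0002 -0.001 ]
```

```bash
python3 -m jog '[[[0,-0.001,0.02],[0,0,0]],[[0,-0.001,0.05],[0,0,0]],[[0,-0.001,0.08],[0,0,0]],[[0,-0.001,0.105],[0,0,0]],[[0,-0.001,0.125],[0,0,0]],[[0,-0.001,0.13],[0,0,0]],[[0,-0.001,0.13],[0,0,0]],[[0,-0.001,0.13],[0,0,0]]]'
python3 plan.py .5218,-.0188,.101,82
```

```text
clock: 61.62
eef_pos: [0.522, -0.0192, 0.1086]
eef_rot: [0.755, 0.656, 0.001, 0.0]
force: [-0.1, -0.6, -1.5]
width: 0.763
finger_force: 45.4
now [ 0.522  -0.0192  0.1086] yaw 82.02031094369144 w 0.7630041633827107 t 61.625
.5218,-.0188,.101,82 shift [ 0.0003 -0.0003  0.0076] turn [ 0.0015 -0.0002  0.0004]
```

```bash
python3 -m jog '[[[0,0,0.003],[0,0,0]],[[0,0,0.005],[0,0,0]],[[0,0,0.0065],[0,0,0]],[[0,0,0.007],[0,0,0]],[[0,0,0.007],[0,0,0]],[[0,0,0.007],[0,0,0]]]'
```

```text
clock: 62.38
eef_pos: [0.5213, -0.0191, 0.1009]
eef_rot: [0.755, 0.656, -0.0, -0.0]
force: [-0.9, 0.3, 0.2]
width: 0.763
finger_force: 45.7
```

```bash
python3 -m jog '[[[0,0,0.001],[0,0,0]],[[0,0,0.001],[0,0,0]],[[0,0,0.001],[0,0,0]]]'
```

```text
clock: 62.75
eef_pos: [0.5215, -0.019, 0.1008]
eef_rot: [0.755, 0.656, 0.0, 0.0]
force: [-1.9, 0.3, 10.9]
width: 0.762
finger_force: 46.1
```

Contact. Release, rise and back off, then check.

```bash
python3 -m jog '[[[0,0,0],[0,0,0]],[[0,0,0],[0,0,0]],[[0,0,0],[0,0,0]],[[0,0,0],[0,0,0]],[[0,0,-0.015],[0,0,0]],[[0,0,-0.05],[0,0,0]],[[0,0,-0.1],[0,0,0]],[[0,0,-0.15],[0,0,0]],[[0,0,-0.17],[0,0,0]],[[0,0,-0.17],[0,0,0]]]' 0.085
python3 -m jog '[[[-0.04,-0.01,0],[0,0,0]],[[-0.09,-0.02,0],[0,0,0]],[[-0.14,-0.03,0],[0,0,0]],[[-0.19,-0.04,0],[0,0,0]],[[-0.24,-0.05,0],[0,0,0]],[[-0.29,-0.055,0],[0,0,0]],[[-0.34,-0.06,0],[0,0,0]],[[-0.38,-0.06,0],[0,0,0]],[[-0.38,-0.06,0],[0,0,0]],[[-0.38,-0.06,0],[0,0,0]]]'
python3 - <<'E'
from h import *
im=cams.get_image("top")[:,:,::-1].copy();cv2.imwrite("pics/top1.png",im)
a=cv2.imread("pics/top0.png")
f=lambda m:cv2.resize(m[110:200,195:315],(400,300),interpolation=cv2.INTER_CUBIC)
g=lambda m:cv2.resize(m[120:230,70:200],(400,300),interpolation=cv2.INTER_CUBIC)
cv2.imwrite("pics/cmp.png",np.vstack([np.hstack([f(a),f(im)]),np.hstack([g(im),cv2.resize(im[100:290,200:450],(400,300))])]))
E
```

```text
clock: 64.0
eef_pos: [0.5221, -0.0188, 0.2721]
eef_rot: [0.755, 0.656, 0.001, 0.001]
force: [0.0, -0.3, 0.3]
width: 0.998
finger_force: 0.0
clock: 65.25
eef_pos: [0.4093, -0.386, 0.2689]
eef_rot: [0.754, 0.657, 0.0, -0.001]
force: [0.1, 0.6, -0.3]
width: 0.993
finger_force: 0.0
```

View pics/cmp.png

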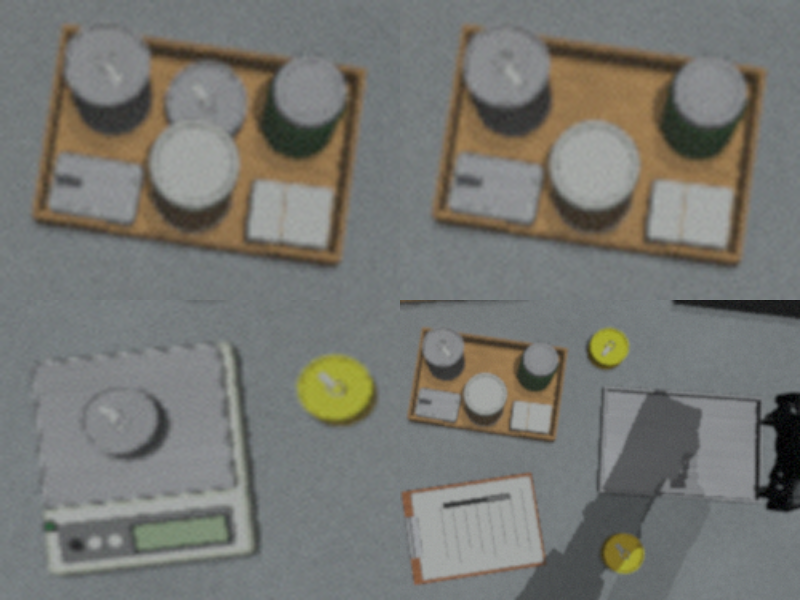

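In the comparison crops, the ribbed tin, canister, jar, oblong tin and box sit at the same pixels as at the start. The low tin stands lid up on the pan at (122,421), against a pan centre of (136,425). That offset is what its lid height should cause by parallax, so it is centred.

```bash
python3 -c "
from rig import arm
print(arm.hand_in())"
```

```text
the job is handed in; nothing more can be done
None
```

The job is handed in at about 65 s: in the last picture the low round tin stands lid up in the middle of the scale's pan, the ribbed tin, canister and jar are back upright in their places, and the other two low goods were not moved.

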